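Third hand at the corner jig

ROBOT

A 6-joint arm with a two-finger parallel gripper is mounted at the origin on a cart in front of the work surface, level with it; the furniture and walls round the work are solid. World frame = base frame: x ahead of the robot, y to its left, z up, the work surface at z = 0. Lengths are in mm, angles in rad, forces in N, time in s.
With the tool pointing down it reaches from about 275 to 1000 mm from the base axis. Payload 8.4 kg.
Tool frame: the origin (TCP) lies between the finger pads; the fingertips stand 22 mm ahead of it and the grasp point (between the pads) lies 3 mm ahead of it; z points along the fingers, y is the line along which they close (so a half turn about z gives the same grasp; the last joint's range is limited). The gripper opens to 85 mm and grips with 20 to 120 N. Pads are 22 mm wide; open, the fingers measure 114 mm over their backs; the gripper's body (76 mm by 85 mm) begins 54 mm behind the grasp point. The pads swing forward as they close: fully open they stand 13 mm farther back than shut.
Start: joints at [1.206, 0.353, 1.633, -0, 1.155, -0.002], TCP at [221.807, 584.32, 253.281] pointing down, gripper open.
Joint ranges: [-2.63, 2.63], [-0.92, 2.1], [0.06, 2.66], [-1.3, 4.44], [0, 2.69], [-3.02, 3.02]. Speed limits (rad/s): [2.22, 2.22, 2.79, 3.14, 3.14, 3.14].

INTERFACE

Orientations are given as [roll, pitch, yaw] about the fixed x, y, z axes, in that order (R = Rz(yaw) Ry(pitch) Rx(roll)).
In Python, from rig import r, grab_frame gives the robot as it stands.
- The arm moves only by the shell command python3 -m inch 'ROWS' [FORCE]. ROWS is JSON, a list of rows, each a list of 7 numbers: the turn, a rotation vector about the tool's x, y, z as a fraction of full scale, then the shift along the tool's x, y, z as a fraction of full scale, then the closure, from 0 (fully open) to 1 (shut). In form: [[rx, ry, rz, dx, dy, dz, fingers], ...]. A call has 1 to 8 rows; each row shifts and turns the commanded pose from where the row before left it, along the tool's axes as they then stand; what a row does not reach is not made up. Full scale, the value 1, is 2.5 cm for a shift and pi rad for a turn. A row lasts 1/12 s, in which the tool goes at most 41.7 mm and 7.16 degrees, less where a joint would pass 70% of its speed; a pose out of reach is approached as far as the arm can. A call with a number of a shift or a turn outside -1 to 1 is refused whole. A call with a gripper value outside its range is refused whole. The fingers move at their own pace and stop on an object; FORCE is the grip in N (left out, the last holds). Time passes only in rows, so rows that do not move let the fingers close. It gives the time, the measured TCP pose, the force, the opening and the grip force at its end, in the units of the state.
- r.sense(): the state, without advancing time (a new reading comes with each control period).
- grab_frame(name): name is "scene" or "top" or "wrist"; returns a dict with "pixels" (420x560x3 uint8, red, green, blue), "z_map" (420x560 float32, mm along the optical axis (not along the pixel's ray), 0 where there is no reading), "vertical_fov" (degrees; the focal length in pixels is half the picture's height over the tangent of half this angle, whatever the lens; pixels are square), "cx", "cy" (the principal point, pixels), "cam_to_world" (4x4, takes a point from camera to world coordinates). Camera axes: x right, y down, z forward; pixel columns grow to the right and rows downward; lengths in mm; the calibration is good to about 2 mm. A picture is of the moment at which its call begins.
- r.sign_off(): hands the job in; it is judged then, once.
The state is a dict: "clock": time; "qpos": joint angles; "qvel": joint speeds; "joint_efforts": joint torques, N m; "eef_pos": TCP position; "tcp_rot": TCP orientation; "contact_force": force on the tool from outside, world axes, zero at the start; "wrist_torque": the same for the moment, N m; "opening": opening from 0.0 (shut) to 1.0 (fully open); "grasp_force": force on a finger pad.
Only numpy, scipy, OpenCV 4.12 (cv2) and the standard library are available. Lean on these libraries where they do the work, as an engineer would, in place of code of your own. Each camera call takes 0.05 s, during which the arm holds its last target. There are 200 camera calls.

TASK

Be the third hand for a colleague who will screw down the aluminium die block: first set the block flat on the worktop with a long side flush along the jig's low fence, without pushing the sprung stop in yet, then slide it along the fence end-on against the stop and press until the stop's pointer stands between the two marks on the fence. Finish while holding it there with that steady push: do not let go, never ram the stop to the end of its travel, and leave the other things where they are.

Things in the scene. Friction and masses are not known exactly. Their poses are not given: they have to be found in the camera images.
- die_centre (a point): centre of the loose aluminium die block: a plain grey cuboid 44 (its x) x 60 (its y, the long way) x 28 mm high (z up), about 0.28 kg, lying flat on the worktop, so its centre is 14 mm above it. The small dowel pins on its top (6 mm tall) can be neglected. Either end may go to the stop. Flush to the fence its centre is at jig x = -22 mm; just touching the unpressed stop, at jig y = -30 mm.
- jig: L-shaped jig fixed on the worktop. Origin: worktop level, in the corner of fence face and unpressed stop face. y runs along the fence towards the stop, x into the fence, z up. The aluminium fence is a bar 10 mm high, 10 mm thick, its face the plane x = 0 from y = -100 to +75 mm, with a 4 mm high foot behind it (to x = 33 mm). The corner space, x < 0 and y < 0, is bare worktop.
- stop (a joint): how far the sprung stop is pushed in along the jig's +y, in m: 0 at rest, 0.030 at most; spring 600 N/m. Its pointer stands at the two black marks on the fence's top at 0.010 and 0.020 (6 and 12 N).
- stop_face (a point): centre of the stop's face, 12 mm above the worktop; it moves with the stop. The stop is an upright steel pad 38 mm wide (jig x = -41 to -3 mm), 6 mm thick, 22 mm high, on a rod in a dark housing (jig y = 45 to 75 mm, 25 mm high). A thin pointer on the pad reaches over the fence, where there are two black marks across its top.
- weight_centre (a point): bystander: steel calibration weight with a knob, 30 mm across, 45 mm high; point half-way up
- vial_centre (a point): bystander: white vial with a white cap, 22 mm across, 52 mm high; point half-way up
- tape_centre (a point): bystander: roll of tape lying flat, 69 mm across, 19 mm high; point at its middle
Things that resemble listed ones, but are neither listed nor needed, are in the scene too. Of the things that look like the part that bears die_centre, the middle-sized one is meant.

How it is judged (in metres and radians):
On the way:
1. the block lies flat, its long side flush along the fence (within 2 mm and 3 degrees), the stop still pushed in less than 5 mm (x of die_centre in the frame of jig between -0.0245 and -0.0205 m and angle between the y axis of die_centre and the y axis of jig, either way round below 0.05 rad and angle between die_centre's own z axis and vertical below 0.06 rad and height (world z) of die_centre below 0.018 m and value of joint stop below 0.005 m and y of die_centre in the frame of jig above -0.13 m), for 0.2 s.
At the end, for the whole second after the job is handed in: The robot still holds the block and presses it with a steady 4.5 to 14.5 N on the sprung stop, which stands still, pushed in 9 to 21 mm; the block lies flat on the worktop (tilt under 0.06 rad), its long side flush along the fence within 2 mm and 0.05 rad (x of die_centre in the frame of jig between -0.0245 and -0.0205 m and angle between the y axis of die_centre and the y axis of jig, either way round below 0.05 rad and angle between die_centre's own z axis and vertical below 0.06 rad and height (world z) of die_centre below 0.018 m and value of joint stop between 0.009 and 0.021 m and velocity of joint stop between -0.005 and 0.005 m/s and contact force between die_block and stop between 4.5 and 14.5 N and contact force between the fingers and die_block above 2 N); the arm keeps its last pose, push and grip.
It fails at once if the sprung stop is driven in past 27 mm, nearly to the end of its 30 mm travel (value of joint stop above 0.027 m).
It fails at once if the weight is disturbed (moved more than 20 mm) (distance of weight_centre from where it was at the start of the episode above 0.02 m).
It fails at once if the vial is disturbed (moved more than 20 mm) (distance of vial_centre from where it was at the start of the episode above 0.02 m).
It fails at once if the tape roll is disturbed (moved more than 20 mm) (distance of tape_centre from where it was at the start of the episode above 0.02 m).
It also fails if it takes over 48 s, if anything falls off the work surface, if the arm or the gripper's body presses on something with over 40 N, if the wrist force passes 120 N, or if a joint passes its speed limit or range.

## Working session

There is one attempt and no reset: what is moved stays moved. The work goes in short steps, Python scripts to look and compute and a shell command to move; the robot and the scene stay as the last step left them, time stands still between calls to the robot, and variables do not carry over. Pictures are saved under pics/ and viewed, at most 10 in all, crops included, and the job is handed in when it is done.

```bash
mkdir -p pics; ls; cat > h.py <<'E'
import numpy as np,cv2
from rig import r,grab_frame
def grab(n,save=None):
    f=grab_frame(n)
    if save: cv2.imwrite('pics/'+save,f['pixels'][:,:,::-1])
    h,w=f['z_map'].shape
    fl=h/2/np.tan(np.radians(f['vertical_fov'])/2)
    v,u=np.mgrid[:h,:w]; z=f['z_map']
    P=np.stack([(u-f['cx'])/fl*z,(v-f['cy'])/fl*z,z,np.ones_like(z)],-1)@np.array(f['cam_to_world']).T
    P=P[...,:3]; P[z==0]=np.nan
    return f,P
E
python3 - <<'E'
from h import *
f,P=grab('top','top1.png'); np.save('top1.npy',P)
f2,P2=grab('scene','scene1.png'); np.save('scene1.npy',P2)
print(f['cam_to_world'],f['vertical_fov'],f2['cam_to_world'])
print(P[::105,::140].round())
E
```

```text
pics
[[ 4.56275939e-03 -9.92502595e-01  1.22138364e-01  4.45721148e+02]
 [-9.99513836e-01 -8.29359802e-03 -3.00550646e-02  1.59772100e+01]
 [ 3.08426961e-02 -1.21941851e-01 -9.92057918e-01  1.08060279e+03]
 [ 0.00000000e+00  0.00000000e+00  0.00000000e+00  1.00000000e+00]] 53.191176849168485 [[-5.62323820e-01 -5.75555241e-01  5.93740756e-01  3.21808481e+01]
 [-8.26633831e-01  4.10050495e-01 -3.85402518e-01  3.43248540e+02]
 [-2.16432512e-02 -7.07527212e-01 -7.06354595e-01  6.81056178e+02]
 [ 0.00000000e+00  0.00000000e+00  0.00000000e+00  1.00000000e+00]]
[[[ 1.138e+03  7.450e+02  5.000e+00]
  [ 1.139e+03  3.690e+02  1.600e+01]
  [ 1.138e+03 -8.000e+00  3.200e+01]
  [ 9.870e+02 -2.960e+02  2.730e+02]]

 [[ 8.450e+02  7.230e+02  1.000e+00]
  [ 8.470e+02  3.570e+02  1.200e+01]
  [ 8.580e+02 -1.100e+01  0.000e+00]
  [ 8.330e+02 -3.600e+02  8.000e+01]]

 [[ 5.230e+02  4.470e+02  4.000e+02]
  [ 5.720e+02  3.480e+02 -0.000e+00]
  [ 5.750e+02 -1.200e+01 -0.000e+00]
  [ 5.780e+02 -3.800e+02 -2.000e+00]]

 [[ 3.080e+02  6.790e+02 -1.000e+00]
  [ 3.090e+02  3.350e+02  4.000e+00]
  [ 3.090e+02 -1.300e+01  4.000e+00]
  [ 3.090e+02 -3.690e+02  1.000e+00]]]
```

View pics/top1.png

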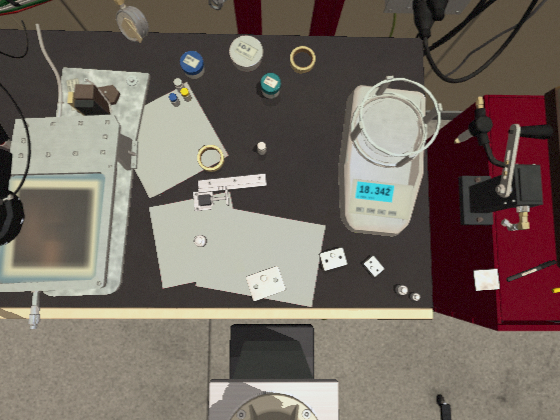

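View pics/scene1.png

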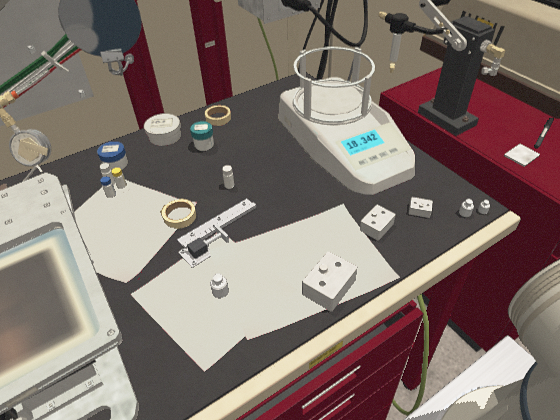

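The top view shows the middle-sized block at (333,259), between a large one (266,283) and a small one (373,266). The jig fence runs from (197,185) to (267,180) with the stop housing at (211,200). The weight is at (200,241), the tape at (210,157) and the vial at (262,148). Next I'll measure the block and the jig.

```bash
python3 - <<'E'
from h import *
P=np.load('top1.npy'); P2=np.load('scene1.npy')
def rect(P,box,z0,z1,n):
    u0,v0,u1,v1=box; Q=P[v0:v1,u0:u1].reshape(-1,3); Q=Q[(Q[:,2]>z0)&(Q[:,2]<z1)]
    print(n,len(Q),cv2.minAreaRect(Q[:,:2].astype(np.float32)),np.median(Q,0).round(1))
rect(P,(315,240,352,278),22,40,'die');rect(P,(358,250,390,282),14,40,'small');rect(P,(240,260,292,306),22,50,'big')
rect(P2,(355,200,402,245),24,31,'die s')
rect(P,(190,170,275,192),6,18,'fence')
rect(P2,(170,190,262,255),7,13,'fence s')
rect(P,(190,186,240,215),18,40,'housing'); rect(P2,(170,220,240,265),17,40,'housing s')
rect(P,(185,230,212,252),15,60,'weight')
im=cv2.imread('pics/top1.png')[160:225,180:280]; im2=cv2.imread('pics/scene1.png')[190:270,170:270]
cv2.imwrite('pics/c.png',np.vstack([cv2.resize(im,(700,300),interpolation=2),cv2.resize(im2,(700,300*1),interpolation=2)]))
E
```

```text
die 423 ((449.7989807128906, -143.6370849609375), (44.97499465942383, 60.234458923339844), 15.976895332336426) [ 449.  -143.8   28.7]
small 226 ((432.1471862792969, -247.57876586914062), (43.79060745239258, 33.0858154296875), 39.81261444091797) [ 432.  -246.8   20.9]
big 871 ((390.05084228515625, 24.48489761352539), (63.51664352416992, 83.78717041015625), 19.560354232788086) [389.9  24.7  40.3]
die s 500 ((450.03558349609375, -145.00318908691406), (45.685211181640625, 62.21779251098633), 15.716827392578125) [ 448.1 -143.    29. ]
fence 445 ((648.5218505859375, 116.38575744628906), (177.98245239257812, 56.28010177612305), 89.92565155029297) [637.8 115.6   9. ]
fence s 604 ((642.2132568359375, 134.84982299804688), (178.6527862548828, 148.6669921875), 53.15940856933594) [636.1 140.1  10.1]
housing 187 ((600.3363037109375, 159.86965942382812), (37.25140380859375, 75.1567611694336), 6.677391529083252) [599.1 173.9  24.4]
housing s 395 ((638.3231201171875, 160.30555725097656), (109.83069610595703, 75.83088684082031), 3.0324008464813232) [600.2 174.8  23.3]
weight 123 ((494.07501220703125, 189.61422729492188), (29.198760986328125, 27.498361587524414), 42.6683349609375) [493.5 187.4  32.4]
```

View pics/c.png

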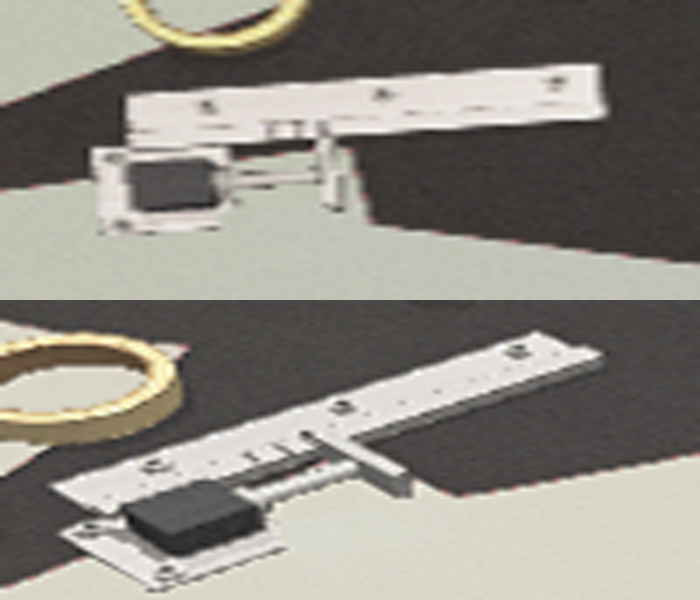

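The crop shows the fence with its pointer and two marks near crop (270–330,130). The pad lies to the right of the marks, the rod and the dark housing to the left, and the open corner to the right. I'll fit the fence line and check the tool pose.

```bash
python3 - <<'E'
from h import *
P=np.load('top1.npy'); s=r.sense(); print({k:np.round(v,3) for k,v in s.items()})
from scipy.spatial.transform import Rotation as R
M=R.from_euler('xyz',s['tcp_rot']).as_matrix(); print(M.round(3))
Q=P[165:200,190:275].reshape(-1,3); Q=Q[(Q[:,2]>7.5)&(Q[:,2]<13)&(Q[:,0]>615)]
c=np.median(Q,0)[:2]
for _ in range(5):
    l=cv2.fitLine(Q[:,:2].astype(np.float32),cv2.DIST_HUBER,0,.01,.01).ravel(); d=l[:2]*np.sign(l[1]); n=np.array([d[1],-d[0]])
    e=(Q[:,:2]-l[2:])@n; Q=Q[abs(e)<8]
t=(Q[:,:2]-l[2:])@d; e=(Q[:,:2]-l[2:])@n
print(len(Q),d,'yaw',np.degrees(np.arctan2(-d[0],d[1])),l[2:],np.percentile(e,[2,10,50,90,98]),t.min(),t.max())
o=l[2:]+d*(t.max()-75)-5*n; print('origin',o)
Q=P[165:225,180:280].reshape(-1,3); Q=Q[Q[:,2]>15]; q=np.c_[(Q[:,:2]-o)@n,(Q[:,:2]-o)@d,Q[:,2]]
a=q[(q[:,2]>15)&(q[:,0]<5)&(q[:,0]>-60)&(q[:,1]<15)&(q[:,1]>-30)]; print('pad',a.round())
h=q[(q[:,2]>22)&(q[:,1]>30)]; print('housing',h.min(0),h.max(0))
E
```

```text
{'clock': np.float64(0.1), 'qpos': array([ 1.206,  0.354,  1.634,  0.   ,  1.155, -0.002]), 'qvel': array([-0.   ,  0.   , -0.004, -0.001, -0.001,  0.001]), 'joint_efforts': array([-2.0000e-03, -6.0635e+01, -3.4282e+01, -0.0000e+00,  4.0000e-03,
        0.0000e+00]), 'eef_pos': array([221.659, 583.956, 252.639]), 'tcp_rot': array([-3.14 , -0.   ,  2.779]), 'contact_force': array([ 0.331, -0.213, -0.063]), 'wrist_torque': array([-0.022,  0.013,  0.047]), 'grasp_force': np.float64(0.0), 'opening': np.float64(0.999)}
[[-0.935  0.355 -0.   ]
 [ 0.355  0.935 -0.001]
 [ 0.    -0.001 -1.   ]]
233 [-0.1186925   0.99293107] yaw 6.8166485 [632.5022  113.79675] [-4.90229465 -4.06949988 -0.01611217  4.26640444  5.80354935] -87.30773825854506 96.9893654911148
origin [624.92756905 135.03721456]
pad [[ -3.  -5.  19.]
 [ -4.  -9.  25.]
 [ -6.  -6.  23.]
 [ -7.  -8.  25.]
 [ -6. -10.  18.]
 [ -8.  -5.  20.]
 [ -9.  -8.  21.]
 [ -9. -10.  19.]
 [-11.  -5.  23.]
 [-12.  -8.  25.]
 [-12. -10.  22.]
 [-14.  -5.  24.]
 [-15.  -8.  25.]
 [-14. -10.  21.]
 [-17.  -5.  24.]
 [-16.  -9.  20.]
 [-19.  -4.  21.
[... 163 characters left out ...]

 [-22.  -6.  21.]
 [-22.  -9.  23.]
 [-22.  14.  20.]
 [-21.  12.  16.]
 [-22.   9.  17.]
 [-22.   7.  19.]
 [-23.   4.  22.]
 [-23.   2.  18.]
 [-23.  -1.  18.]
 [-24.  -6.  23.]
 [-25.  -9.  22.]
 [-24.  14.  21.]
 [-24.  12.  15.]
 [-24.  10.  16.]
 [-25.   7.  19.]
 [-25.   5.  16.]
 [-25.   2.  17.]
 [-25.  -0.  17.]
 [-25.  -3.  16.]
 [-27.  -6.  23.]
 [-27.  -8.  20.]
 [-29.  -6.  21.]
 [-29.  -8.  19.]
 [-32.  -5.  21.]
 [-32.  -8.  24.]
 [-34.  -5.  22.]
 [-35.  -8.  22.]
 [-34. -10.  18.]
 [-37.  -5.  25.]
 [-37.  -7.  21.]
 [-37. -10.  22.]
 [-40.  -5.  27.]
 [-40.  -7.  21.]
 [-40. -10.  22.]]
housing [-34.94192424  31.64433016  22.10822817] [66.88710826 65.17319346 30.02480346]
```

```bash
python3 -m inch '[[0,0,0.037,0,0,0,0],[0,0,0.037,0,0,0,0],[0,0,0.037,0,0,0,0],[0,0,0.037,0,0,0,0],[0,0,0.037,0,0,0,0],[0,0,0.037,0,0,0,0],[0,0,0.037,0,0,0,0],[0,0,0.037,0,0,0,0]]'; for i in 1; do python3 -m inch '[[0,0,0,-0.98,0,0,0],[0,0,0,-0.98,0,0,0],[0,0,0,-0.98,0,0,0],[0,0,0,-0.98,0,0,0],[0,0,0,-0.98,0,0,0],[0,0,0,-0.98,0,0,0],[0,0,0,-0.98,0,0,0],[0,0,0,-0.98,0,0,0]]'; done
```

```text
clock: 0.77
eef_pos: [221.7, 584.1, 252.9]
tcp_rot: [-3.141, 0.001, 1.843]
contact_force: [0.1, -0.6, 1.3]
opening: 1.002
grasp_force: 0.0
clock: 1.43
eef_pos: [275.6, 394.5, 253.0]
tcp_rot: [-3.141, 0.0, 1.849]
contact_force: [0.1, -0.0, 0.2]
opening: 1.001
grasp_force: 0.0
```

```bash
python3 -m inch '[[0,0,0,-1,0.03,0,0],[0,0,0,-1,0.03,0,0],[0,0,0,-1,0.03,0,0],[0,0,0,-1,0.03,0,0],[0,0,0,-1,0.03,0,0],[0,0,0,-1,0.03,0,0],[0,0,0,-1,0.03,0,0],[0,0,0,-1,0.03,0,0]]'; python3 -m inch '[[0,0,0,-1,0.03,0,0],[0,0,0,-1,0.03,0,0],[0,0,0,-1,0.03,0,0],[0,0,0,-1,0.03,0,0],[0,0,0,-1,0.03,0,0],[0,0,0,-1,0.03,0,0],[0,0,0,-1,0.03,0,0],[0,0,0,-1,0.03,0,0]]'; python3 -m inch '[[0,0,0,-1,0,0.3,0],[0,0,0,-1,0,0.3,0],[0,0,0,-1,0,0.3,0],[0,0,0,-1,0,0.3,0],[0,0,0,-1,0,0.3,0],[0,0,0,-1,0,0.3,0],[0,0,0,-0.4,0,0.3,0],[0,0,0,0,0,0,0]]'
python3 - <<'E'
from h import *
f,P=grab('wrist','w1.png'); np.save('w1.npy',P); s=r.sense(); print(s['eef_pos'],s['tcp_rot'],s['qpos'])
E
```

```text
clock: 2.1
eef_pos: [336.2, 203.9, 253.2]
tcp_rot: [-3.141, 0.0, 1.849]
contact_force: [0.9, -0.6, 0.0]
opening: 1.0
grasp_force: 0.0
clock: 2.77
eef_pos: [396.9, 13.2, 253.2]
tcp_rot: [-3.141, -0.0, 1.849]
contact_force: [1.0, -0.5, -0.5]
opening: 0.999
grasp_force: 0.0
clock: 3.43
eef_pos: [440.5, -140.7, 199.3]
tcp_rot: [-3.14, -0.001, 1.847]
contact_force: [-0.6, 0.3, -0.1]
opening: 1.0
grasp_force: 0.0
[ 440.17801457 -139.53839835  199.85939922] [-3.13976820e+00 -1.44781436e-03  1.84689400e+00] [-3.10367973e-01  1.64979716e-01  2.02313209e+00  2.40208913e-04
  9.55801695e-01 -5.86605784e-01]
```

View pics/w1.png

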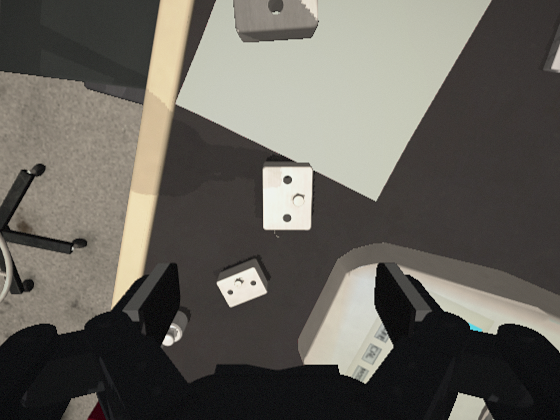

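The wrist view shows the die at (288,197), about aligned with the jaws. The small block at (242,285) and the balance at lower right are both clear of the finger lane.

```bash
python3 - <<'E'
from h import *
P=np.load('w1.npy'); s=r.sense()
Q=P[150:245,250:325].reshape(-1,3); Q=Q[(Q[:,2]>23)&(Q[:,2]<31)]
b=cv2.minAreaRect(Q[:,:2].astype(np.float32)); print(b,np.median(Q,0))
from scipy.spatial.transform import Rotation as R
M=R.from_euler('xyz',s['tcp_rot']).as_matrix(); d=np.array([*b[0],33])-s['eef_pos']; print(M.T@d/25)
A=P.reshape(-1,3); m=(A[:,2]>60)&(A[:,2]<260); F=A[m]; F=F[np.abs(F[:,0]-440)<90]
T=(F-s['eef_pos'])@M; T=T[abs(T[:,1])<60]; print('fingers tool frame min/max',T.min(0),T.max(0))
E
```

```text
((450.96148681640625, -146.84384155273438), (45.03829574584961, 59.96381759643555), 15.726107597351074) [ 450.02402725 -145.29993415   27.67033304]
[-0.40839763  0.34751854  6.67316876]
fingers tool frame min/max [-15.53962307 -59.9957642  -60.22746103] [16.14585812 59.99946095 10.70422437]
```

```bash
python3 -m inch '[[0,0,0,-0.05,0.043,0.8,0],[0,0,0,-0.05,0.043,0.8,0],[0,0,0,-0.05,0.043,0.8,0],[0,0,0,-0.05,0.043,0.8,0],[0,0,0,-0.05,0.043,0.8,0],[0,0,0,-0.05,0.043,0.8,0],[0,0,0,-0.05,0.043,0.8,0],[0,0,0,0,0.043,0.8,0]]'; python3 -m inch '[[0,0,0,0,0,0.38,0],[0,0,0,0,0,0,0],[0,0,0,0,0,0,0.1],[0,0,0,0,0,0,0.2],[0,0,0,0,0,0,0.3],[0,0,0,0,0,0,0.4],[0,0,0,0,0,0,0.45],[0,0,0,0,0,0,0.5]]' 60;  python3 -m inch '[[0,0,0,0,0,0,0.6],[0,0,0,0,0,0,0.8],[0,0,0,0,0,0,1],[0,0,0,0,0,0,1],[0,0,0,0,0,0,1],[0,0,0,0,0,0,1]]' 90
```

```text
clock: 4.15
eef_pos: [451.6, -144.2, 40.4]
tcp_rot: [3.141, 0.0, 1.85]
contact_force: [0.0, -0.3, 0.0]
opening: 1.0
grasp_force: 0.0
clock: 4.82
eef_pos: [451.9, -145.5, 32.2]
tcp_rot: [3.141, 0.0, 1.849]
contact_force: [-2.1, 1.2, 8.7]
opening: 0.514
grasp_force: 54.7
clock: 5.32
eef_pos: [451.9, -145.6, 32.4]
tcp_rot: [3.141, 0.0, 1.849]
contact_force: [-1.9, 2.6, 14.9]
opening: 0.504
grasp_force: 89.8
```

Gripped at 44 mm. Next I'll lift it, turn it to the jig and move above the corridor for a closer look.

```bash
python3 -m inch '[[0,0,0,0,0,-0.4,1],[0,0,0,0,0,-0.9,1],[0,0,0.017,0,0,-0.9,1],[0,0,0.017,0,0,-0.9,1],[0,0,0.0166,0,0,-0.1,1]]'; python3 -m inch '[[0,0,0,0.5,0.54,0,1],[0,0,0,0.84,0.92,0,1],[0,0,0,0.84,0.92,0,1],[0,0,0,0.84,0.92,0,1],[0,0,0,0.84,0.92,0,1],[0,0,0,0.84,0.92,0,1],[0,0,0,0.84,0.92,0,1],[0,0,0,0.35,0.38,0,1]]';python3 -m inch '[[0,0,0,0,0,0,1],[0,0,0,0,0,0,1]]'
python3 - <<'E'
from h import *
f,P=grab('wrist','w2.png'); np.save('w2.npy',P)
E
```

```text
clock: 5.73
eef_pos: [453.1, -146.0, 114.9]
tcp_rot: [3.137, 0.002, 1.687]
contact_force: [0.2, -0.3, -4.1]
opening: 0.498
grasp_force: 94.0
clock: 6.4
eef_pos: [596.3, 22.7, 111.8]
tcp_rot: [3.139, -0.001, 1.691]
contact_force: [0.3, 0.4, -2.8]
opening: 0.504
grasp_force: 93.9
clock: 6.57
eef_pos: [593.3, 20.1, 111.1]
tcp_rot: [-3.14, 0.0, 1.691]
contact_force: [-1.2, 0.8, -3.3]
opening: 0.504
grasp_force: 93.9
```

View pics/w2.png

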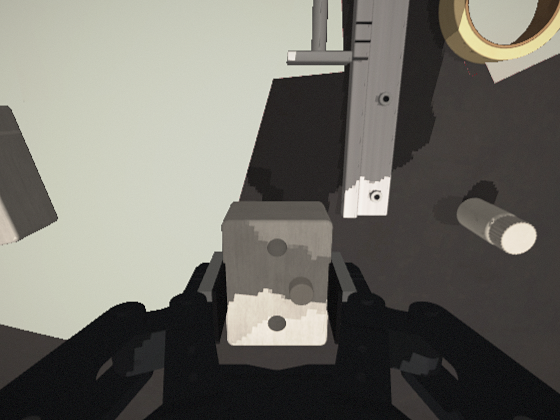

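The wrist view shows the held block at (278,275) hanging level, the fence running from (344,216) up to (360,0), the stop pad at (318,57) with its pointer at about (350,57), the two marks at (362,25) and (362,40), the tape at top right and the vial at (500,230). I'll fit the fence, stop and block from this one image.

```bash
python3 - <<'E'
from h import *
P=np.load('w2.npy'); im=cv2.imread('pics/w2.png'); s=r.sense(); t=s['eef_pos']
def pts(v0,v1,u0,u1,z0,z1):
    Q=P[v0:v1,u0:u1].reshape(-1,3); return Q[(Q[:,2]>z0)&(Q[:,2]<z1)]
# fence-face edge: first pixel per row (from left) with z>6, beyond pad
E=[];
for v in range(80,212,2):
    for u in range(325,375):
        if P[v,u,2]>7.5 and P[v,u,2]<14: E.append(P[v,u]);break
E=np.array(E); l=cv2.fitLine(E[:,:2].astype(np.float32),cv2.DIST_HUBER,0,.01,.01).ravel(); d=l[:2]*np.sign(l[1]); n=np.array([d[1],-d[0]])
print('fence yaw deg',np.degrees(np.arctan2(-d[0],d[1])),'rms',np.std((E[:,:2]-l[2:])@n),'z',E[:,2].mean())
pad=pts(45,75,290,345,12,30); q=(pad[:,:2]-l[2:])@np.c_[n,d]; print('pad x',np.percentile(q[:,0],[1,99]),'y',np.percentile(q[:,1],[1,5,20,50,95]),'z',np.percentile(pad[:,2],[5,95]))
y0=np.percentile(q[:,1],3)
fe=pts(195,230,340,395,7.5,14); qf=(fe[:,:2]-l[2:])@np.c_[n,d]; print('fence near end y',np.percentile(qf[:,1],1),'-> origin',np.percentile(qf[:,1],1)+100,'vs pad',y0)
B=pts(190,350,220,335,60,140); zt=np.median(B[:,2]); B=B[abs(B[:,2]-zt)<3]
b=cv2.minAreaRect(B[:,:2].astype(np.float32)); print('block',b,zt,'tcp',t)
yb=np.percentile((B[:,:2]-l[2:])@d,99.5); c=(np.array(b[0])-l[2:])
print('block centre jig x',c@n,' y rel pad face',c@d-y0,'front edge',yb-y0, 'tcp jig',(t[:2]-l[2:])@n,(t[:2]-l[2:])@d-y0)
nn=np.cross(*np.linalg.svd(B-B.mean(0),full_matrices=False)[2][:2]); print('normal',nn)
E
```

```text
fence yaw deg 6.756133 rms 0.18003072902810172 z 8.814732294308293
pad x [-39.1442309   -7.88042305] y [43.90941218 44.03347819 44.52672568 47.00802024 52.16858266] z [15.38811205 22.73059375]
fence near end y -55.30340790202864 -> origin 44.69659209797136 vs pad 43.9918113264406
block ((593.4816284179688, 18.734949111938477), (47.96607208251953, 60.93892288208008), 7.2853007316589355) 106.22918922934343 tcp [592.73324605  19.54891423 110.98999604]
block centre jig x -46.15337837594423  y rel pad face -98.41274086432281 front edge -68.27261784994795 tcp jig -46.800806016289144 -97.51638554113012
normal [-0.00264532 -0.00283146 -0.99999249]
```

```bash
python3 -m inch '[[0,0,0,0.7,0.1,0.2,1],[0,0,0,0.8,0.1,0.4,1],[0,0,0,0,0,0.7,1],[0,0,0,0,0,0.7,1],[0,0,0,0,0,0.7,1],[0,0,0,0,0,0.2,1],[0,0,0,0,0,0,1],[0,0,0,0,0,0,1]]'; python3 -m inch '[[0,0,0,0,0,0.08,1],[0,0,0,0,0,0,1],[0,0,0,0,0,0,1]]'
```

```text
clock: 7.28
eef_pos: [594.0, 57.0, 39.1]
tcp_rot: [-3.141, 0.0, 1.689]
contact_force: [0.7, -0.4, -3.9]
opening: 0.499
grasp_force: 93.8
clock: 7.53
eef_pos: [594.9, 57.7, 37.6]
tcp_rot: [3.14, 0.0, 1.69]
contact_force: [-1.0, 0.2, -4.5]
opening: 0.504
grasp_force: 93.8
```

```bash
python3 -m inch '[[0,0,0,0,0,0.08,1],[0,0,0,0,0,0.08,1],[0,0,0,0,0,0,1],[0,0,0,0,0,0,1]]';python3 -m inch '[[0,0,0,0,0,0.04,1],[0,0,0,0,0,0,1],[0,0,0,0,0,0,1]]'
```

```text
clock: 7.87
eef_pos: [594.3, 57.8, 32.7]
tcp_rot: [-3.141, 0.0, 1.69]
contact_force: [-0.2, -1.5, -3.3]
opening: 0.503
grasp_force: 94.1
clock: 8.12
eef_pos: [594.4, 57.8, 32.5]
tcp_rot: [-3.142, 0.0, 1.69]
contact_force: [-2.9, -0.6, 5.3]
opening: 0.503
grasp_force: 95.0
```

```bash
python3 -m inch '[[0,0,0,0,0.14,0,1],[0,0,0,0,0.14,0,1],[0,0,0,0,0.14,0,1],[0,0,0,0,0.14,0,1],[0,0,0,0,0,0,1],[0,0,0,0,0,0,1]]';python3 -m inch '[[0,0,0,0,0.06,0,1],[0,0,0,0,0,0,1],[0,0,0,0,0,0,1]]'
```

```text
clock: 8.62
eef_pos: [608.0, 59.4, 32.5]
tcp_rot: [-3.141, 0.0, 1.69]
contact_force: [-5.5, 0.4, 6.9]
opening: 0.501
grasp_force: 95.4
clock: 8.87
eef_pos: [608.2, 59.5, 32.5]
tcp_rot: [-3.138, -0.0, 1.69]
contact_force: [-9.3, -1.0, 12.3]
opening: 0.5
grasp_force: 95.7
```

```bash
python3 -m inch '[[0,0,0,0,0.04,0,1],[0,0,0,0,0,0,1],[0,0,0,0,0,0,1]]'
```

```text
clock: 9.12
eef_pos: [609.3, 59.6, 32.6]
tcp_rot: [-3.139, -0.0, 1.69]
contact_force: [-8.9, -1.5, 12.0]
opening: 0.503
grasp_force: 95.7
```

```bash
python3 -m inch '[[0,0,0,0,0,-0.03,1],[0,0,0,0,0.03,0,1],[0,0,0,0,0,0,1],[0,0,0,0,0,0,1]]'
```

```text
clock: 9.45
eef_pos: [612.0, 59.9, 32.6]
tcp_rot: [3.141, -0.0, 1.69]
contact_force: [0.3, 0.8, -0.9]
opening: 0.502
grasp_force: 94.3
```

```bash
python3 -m inch '[[0,0,0,0,0.04,0,1],[0,0,0,0,0,0,1],[0,0,0,0,0,0,1]]'
```

```text
clock: 9.7
eef_pos: [612.2, 59.9, 32.6]
tcp_rot: [-3.141, -0.0, 1.69]
contact_force: [-4.4, 0.2, 3.0]
opening: 0.502
grasp_force: 94.6
```

```bash
python3 -m inch '[[0,0,0,0,0.03,0,1],[0,0,0,0,0,0,1],[0,0,0,0,0,0,1],[0,0,0,0,0,0,1]]'; python3 - <<'E'
from h import *
f,P=grab('wrist','w3.png'); np.save('w3.npy',P); s=r.sense(); print(s['eef_pos'],s['contact_force'])
E
```

```text
clock: 10.03
eef_pos: [612.9, 60.0, 32.6]
tcp_rot: [-3.141, -0.0, 1.69]
contact_force: [-5.3, -0.6, 4.1]
opening: 0.503
grasp_force: 94.9
[612.88709196  59.98859805  32.54284958] [-4.50377524 -0.90306195  5.50982747]
```

View pics/w3.png

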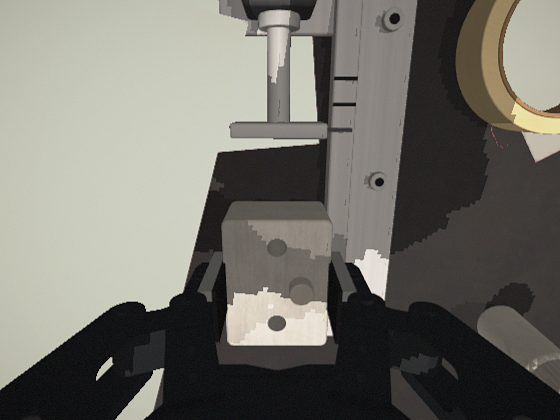

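The wrist view shows the block at (278,275) almost beside the fence, whose face edge is at about (328,150–215). The stop is unpressed at (278,130), with its pointer at (340,130) short of the marks. I'll measure the gap that is left.

```bash
python3 - <<'E'
from h import *
P=np.load('w3.npy'); t=r.sense()['eef_pos']
E=[]
for v in range(142,200,2):
    for u in range(310,360):
        if 7.5<P[v,u,2]<14: E.append(P[v,u]);break
E=np.array(E); l=cv2.fitLine(E[:,:2].astype(np.float32),cv2.DIST_HUBER,0,.01,.01).ravel(); d=l[:2]*np.sign(l[1]); n=np.array([d[1],-d[0]])
print(np.degrees(np.arctan2(-d[0],d[1])),np.std((E[:,:2]-l[2:])@n))
n0=np.array([np.cos(np.radians(6.76)),np.sin(np.radians(6.76))]);d0=np.array([-n0[1],n0[0]])
p0=np.median((E[:,:2])@n0)
# block: row-wise left/right edges of top, and tool-frame
for v in (225,240,255):
    row=P[v,215:345]; k=np.where((row[:,2]>25.5)&(row[:,2]<33))[0]; q=row[k][:,:2]@n0-p0
    print(v,'block x edges',q.min(),q.max(),'z',np.median(row[k][:,2]),'mid',(q.min()+q.max())/2)
pad=P[120:142,235:320].reshape(-1,3); pad=pad[(pad[:,2]>12)&(pad[:,2]<30)]; yp=np.percentile(pad[:,:2]@d0,3)
B=P[190:350,220:335].reshape(-1,3); B=B[abs(B[:,2]-28)<3]; print('front gap',yp-np.percentile(B[:,:2]@d0,99.5),'z',np.median(B[:,2]))
E
```

```text
7.0250387 0.10767392169762352
225 block x edges -45.04956374502967 -0.3447828124034231 z 27.726492618333296 mid -22.697173278716548
240 block x edges -44.7231713540757 -0.3851071056622004 z 27.855494191328873 mid -22.55413922986895
255 block x edges -44.711404812798605 -0.5285060519261151 z 27.740846258735466 mid -22.61995543236236
front gap 31.202904961345165 z 27.77786233443993
```

```bash
python3 -m inch '[[0,0,0,0,0.03,0,1],[0,0,0,0,0,0,1],[0,0,0,0,0,0,1]]'; python3 -m inch '[[0,0,0,0,0.03,0,1],[0,0,0,0,0,0,1],[0,0,0,0,0,0,1]]'
```

```text
clock: 10.33
eef_pos: [612.9, 60.0, 32.5]
tcp_rot: [-3.139, -0.0, 1.69]
contact_force: [-8.7, 0.6, 6.7]
opening: 0.503
grasp_force: 95.2
clock: 10.58
eef_pos: [613.0, 60.0, 32.6]
tcp_rot: [-3.138, -0.0, 1.69]
contact_force: [-10.3, -1.3, 9.9]
opening: 0.504
grasp_force: 95.5
```

```bash
python3 -m inch '[[0,0,0,0.1,-0.02,-0.01,1],[0,0,0,0.2,0,0,1],[0,0,0,0.2,0,0,1],[0,0,0,0.2,0,0,1],[0,0,0,0.2,0,0,1],[0,0,0,0.1,0,0,1],[0,0,0,0,0,0,1],[0,0,0,0,0,0,1]]'; python3 -m inch '[[0,0,0,0.12,0,0,1],[0,0,0,0.12,0,0,1],[0,0,0,0,0,0,1],[0,0,0,0,0,0,1]]';  python3 -m inch '[[0,0,0,0.12,0,0,1],[0,0,0,0.12,0,0,1],[0,0,0,0,0,0,1],[0,0,0,0,0,0,1]]'
```

```text
clock: 11.25
eef_pos: [610.1, 84.1, 32.6]
tcp_rot: [-3.139, 0.001, 1.69]
contact_force: [-6.9, -6.1, 5.5]
opening: 0.504
grasp_force: 95.0
clock: 11.58
eef_pos: [609.5, 89.9, 32.6]
tcp_rot: [-3.139, 0.001, 1.69]
contact_force: [-7.2, -7.0, 5.2]
opening: 0.502
grasp_force: 95.0
clock: 11.92
eef_pos: [608.8, 95.5, 32.6]
tcp_rot: [-3.139, 0.001, 1.69]
contact_force: [-5.8, -8.9, 5.4]
opening: 0.502
grasp_force: 95.1
```

```bash
python3 -m inch '[[0,0,0,0.1,0,0,1],[0,0,0,0.1,0,0,1],[0,0,0,0.1,0,0,1],[0,0,0,0.1,0,0,1],[0,0,0,0,0,0,1],[0,0,0,0,0,0,1],[0,0,0,0,0,0,1]]'
python3 - <<'E'
from h import *
f,P=grab('wrist','w4.png'); np.save('w4.npy',P); s=r.sense(); print(s['eef_pos'],s['contact_force'])
E
```

```text
clock: 12.5
eef_pos: [607.8, 104.6, 32.6]
tcp_rot: [-3.139, 0.002, 1.69]
contact_force: [-6.0, -13.3, 6.1]
opening: 0.504
grasp_force: 95.1
[607.74358997 104.67070405  32.62820182] [ -5.53295338 -12.83816184   6.56269719]
```

View pics/w4.png

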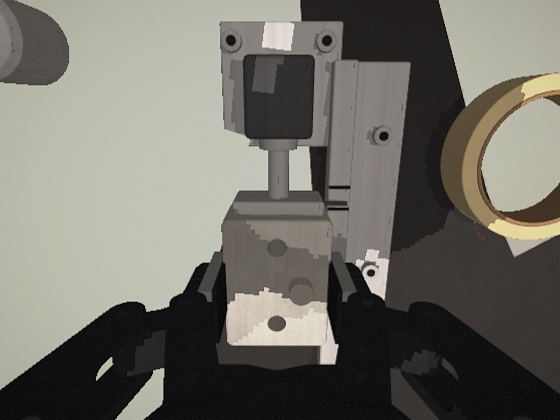

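The wrist view shows the block end-on against the pad at (278,195), with the marks at rows 187 and 208. The pointer seems to be near (338,203), so I'll zoom in.

```bash
python3 - <<'E'
from h import *
im=cv2.imread('pics/w4.png')[170:240,300:370]; cv2.imwrite('pics/w4c.png',cv2.resize(im,(560,560),interpolation=2))
P=np.load('w4.npy'); d0=np.array([-np.sin(np.radians(6.8)),np.cos(np.radians(6.8))])
print([(v,(P[v,338,:2]@d0).round(1),P[v,338,2].round(1)) for v in range(184,214,1)])
h=P[50:145,240:320].reshape(-1,3); h=h[(h[:,2]>22)&(h[:,2]<28)]; print('housing near y',np.percentile(h[:,:2]@d0,[1,50,99]))
B=P[190:350,220:335].reshape(-1,3); B=B[abs(B[:,2]-28)<2]; print('block front',np.percentile(B[:,:2]@d0,99.5))
E
```

```text
[(184, np.float64(70.7), np.float64(9.5)), (185, np.float64(70.2), np.float64(9.4)), (186, np.float64(69.9), np.float64(9.9)), (187, np.float64(69.5), np.float64(10.0)), (188, np.float64(68.8), np.float64(9.2)), (189, np.float64(68.6), np.float64(10.2)), (190, np.float64(68.1), np.float64(10.1)), (191, np.float64(67.5), np.float64(9.3)), (192, np.float64(67.2), np.float64(10.0)), (193, np.float64(66.6), np.float64(9.3)), (194, np.float64(66.1), np.float64(9.4)), (195, np.float64(65.7), np.float64(9.4)), (196, np.float64(65.3), np.float64(9.8)), (197, np.float64(65.0), np.float64(10.5)), (198, np.float64(64.6), np.float64(10.5)), (199, np.float64(64.0), np.float64(9.9)), (200, np.float64(63.1), np.float64(8.6)), (201, np.float64(63.9), np.float64(12.9)), (202, np.float64(63.6), np.float64(13.6)), (203, np.float64(63.3), np.float64(14.1)), (204, np.float64(62.7), np.float64(13.4)), (205, np.float64(61.3), np.float64(10.2)), (206, np.float64(60.6), np.float64(9.5)), (207, np.float64(60.0), np.float64(9.2)), (208, np.float64(59.6), np.float64(9.5)), (209, np.float64(59.4), np.float64(10.2)), (210, np.float64(59.1), np.float64(10.8)), (211, np.float64(57.9), np.float64(8.6)), (212, np.float64(58.0), np.float64(10.2)), (213, np.float64(57.5), np.float64(10.2))]
housing near y [ 92.30606117 107.51965527 121.28274858]
block front 60.38970637445463
```

View pics/w4c.png

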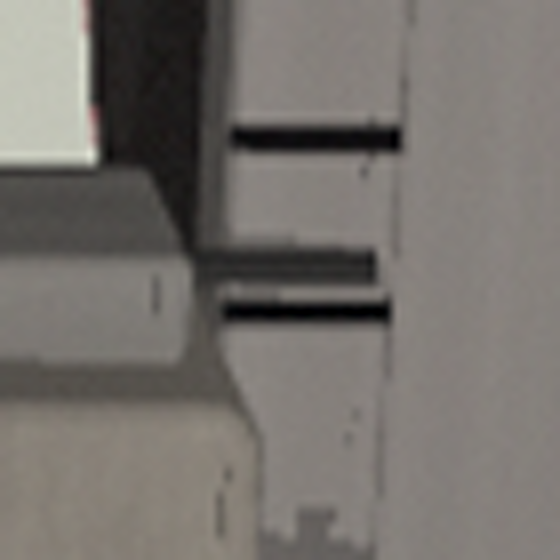

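The pointer stands about 3.7 mm past the first mark, so the stop is in about 13.7 mm. I'll push 1 mm more, let it settle, and hand in.

```bash
python3 -m inch '[[0,0,0,0.04,0,0,1],[0,0,0,0,0,0,1],[0,0,0,0,0,0,1],[0,0,0,0,0,0,1],[0,0,0,0,0,0,1],[0,0,0,0,0,0,1]]' && python3 -c "
from rig import r
print(r.sign_off())"
```

```text
clock: 13.05
eef_pos: [607.6, 105.3, 32.6]
tcp_rot: [-3.139, 0.003, 1.69]
contact_force: [-6.1, -15.5, 5.5]
opening: 0.501
grasp_force: 95.1
the job is handed in; nothing more can be done
None
```

I handed the job in at 13 s with the die block flush along the fence and held against the stop, which is in about 14 to 15 mm (8 to 9 N estimated from the spring rate), pointer between the marks; sign-off returned no verdict.

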